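Trial assembly of a model pagoda finial

ROBOT

A 6-joint arm with a two-finger parallel gripper is mounted at the origin on the work surface. World frame = base frame: x ahead of the robot, y to its left, z up, the work surface at z = 0. Lengths are in m, angles in rad, forces in N, time in s.
With the tool pointing down it reaches from about 0.375 to 0.9 m from the base axis. Payload 3.1 kg.
Tool frame: the origin (TCP) lies between the finger pads; the fingertips stand manip.finger_overhang ahead of it and the grasp point (between the pads) lies 5 mm behind it (manip.finger_overhang is the distance from the TCP to the fingertips, in m); z points along the fingers, y is the line along which they close (so a half turn about z gives the same grasp; the last joint's range is limited). The gripper opens to 85 mm and grips with 20 to 120 N. Pads are 22 mm wide; open, the fingers measure 114 mm over their backs; the gripper's body (76 mm by 85 mm) begins 54 mm behind the grasp point. The pads swing forward as they close: fully open they stand 13 mm farther back than shut.
Start: joints at [-1.385, 0.527, 1.433, -0, 1.181, -0.178], TCP at [0.222, -0.584, 0.245] pointing down, gripper open.
Joint ranges: [-3.08, 3.08], [-0.75, 2.2], [0.22, 2.44], [-1.43, 4.57], [0, 2.65], [-2.85, 2.85]. Speed limits (rad/s): [2.79, 2.79, 3.14, 3.14, 3.14, 3.14].

INTERFACE

Orientations are given as a unit quaternion [x, y, z, w].
In Python, from station import manip gives the robot as it stands.
- The arm moves only by the tool drive_tool, never from a script. Its argument "plan" is a list of rows, each a list of 7 numbers: the shift along the tool's x, y, z in m, then the turn, a rotation vector about the tool's x, y, z in degrees, then the opening, from -1 (shut) to 1 (fully open). In form: [[x, y, z, wx, wy, wz, gripper], ...]. A call has 1 to 10 rows; each row shifts and turns the commanded pose from where the row before left it, along the tool's axes as they then stand; what a row does not reach is not made up. A row lasts 1/10 s, in which the tool goes at most 50 mm and 8.59 degrees, less where a joint would pass 70% of its speed; a pose out of reach is approached as far as the arm can. A call is refused whole if a number of a shift passes 0.05 or a number of a turn 8.59, either way. A call with a gripper value outside its range is refused whole. The fingers move at their own pace and stop on an object; "newtons" is the grip in N (left out, the last holds). Time passes only in rows, so rows that do not move let the fingers close. It gives the time, the measured TCP pose, the force, the opening and the grip force at its end, in the units of the state.
- manip.sense(): the state, without advancing time (a new reading comes with each control period).
- manip.snapshot(name): name is "scene" or "top" or "wrist"; returns a dict with "image" (420x560x3 uint8, red, green, blue), "z_map" (420x560 float32, m along the optical axis (not along the pixel's ray), 0 where there is no reading), "fov_y" (degrees; the focal length in pixels is half the picture's height over the tangent of half this angle, whatever the lens; pixels are square), "cx", "cy" (the principal point, pixels), "extrinsics" (4x4, takes a point from camera to world coordinates); the wrist camera has in their place "mount" (4x4, takes a point from camera to tool coordinates, whose origin is the TCP and whose axes are the flange's). Camera axes: x right, y up, looking along -z (the intrinsics and any distortion apply to the point x, -y, -z); pixel columns grow to the right and rows downward; lengths in m; the calibration is good to about 2 mm. A picture is of the moment at which its call begins: read the wrist's pose just before it.
- manip.sign_off(): hands the job in; it is judged then, once.
The state is a dict: "t": time; "q": joint angles; "qd": joint speeds; "tau": joint torques, N m; "tcp_pos": TCP position; "tool_rot": TCP orientation; "force": force on the tool from outside, world axes, zero at the start; "ft_torque": the same for the moment, N m; "finger_gap": opening from 0.0 (shut) to 1.0 (fully open); "gripper_force": force on a finger pad.
Only numpy, scipy, OpenCV 4.12 (cv2) and the standard library are available. Lean on these libraries where they do the work, as an engineer would, in place of code of your own. Each camera call takes 0.05 s, during which the arm holds its last target. There are 200 camera calls.

TASK

Put the brass finial together on its dark-wood plinth, one part at a time from the bottom up: first the inverted bowl, then the open flower, then the spoked wheel, and the pointed jewel knob on top. Every part must end upright and fully down on the boss of the one below it, let go and still. Leave the steel block and the amber jar where they stand.

Things in the scene. Friction and masses are not known exactly. Their poses are not given: they have to be found in the camera images.
- plinth: Square dark-wood stand on bracket feet, 110 x 110 mm, topped by a square 90 mm brass tile; fixed, cannot move. The first part rests on the tile, whose top is 46 mm above the bench. At the tile's centre is a brass boss 15 mm wide, 10 high, tapering to 9 mm wide (tip 56 mm above the bench). Origin: centre of the underside, on the bench; z up, x and y along its sides.
- bowl: Inverted brass bowl: plain dome 88 mm across, 22 high, with a round neck 30 mm across from 22 to 50 mm above its underside (grip here). The neck's flat top, at 50, carries the next part; above it a boss 15 mm wide, 10 high, tapering to 9. Underside: blind round socket 19 mm wide, 12 deep, 2 mm play over a boss. 0.25 kg. Upright. Origin: centre of underside, z up its axis.
- flower: Brass open flower: dish with eight round petals, 92 mm across, on a 34 mm foot, petals up to 26 mm high; round neck 30 mm across up to 46 mm (grip above petals). Its flat top carries the next part; above it a boss 15 mm wide, 10 high, tapering to 9. Underside: blind round socket 19 mm wide, 12 deep, 2 mm play over a boss. 0.22 kg. Upright. Origin: centre of underside, z up its axis.
- wheel: Brass wheel lying flat: rim 72 mm across, 10 high, six thin spokes, and a round hub 30 mm across that rises to 38 mm above its underside (grip above the rim). The hub's flat top, at 38, carries the next part; above it a boss 15 mm wide, 10 high, tapering to 9. Underside: blind round socket 19 mm wide, 12 deep, 2 mm play over a boss. 0.18 kg. Upright. Origin: centre of underside, z up its axis.
- jewel: Brass jewel knob, drop-shaped, pointed: foot 32 mm across, a straight round band 36 mm across from 13 to 30 mm above its underside (grip here), narrowing to a point at 58 mm; no boss on top. Underside: blind round socket 19 mm wide, 12 deep, 2 mm play over a boss. 0.14 kg. Upright. Origin: centre of underside, z up its axis.
- block: Square bright-steel bench block, 65 x 65 x 24 mm, loose; a bystander standing among the parts, not to be moved. Origin: centre of the underside.
- jar: Small amber glass jar with a black cap, 48 mm across, 55 mm high, loose; a bystander standing among the parts, not to be moved. Origin: centre of the underside.
Not all that is in view belongs to the job. What is shaped like the bowl but purple or red is not meant.

How it is judged:
On the way, in this order (a step that is already met when the one before it is completed fails the run):
1. the inverted bowl sits fully down on the plinth's boss, let go (z of bowl in the frame of plinth between 0.042 and 0.05 m and horizontal distance between bowl and plinth below 0.008 m and angle between bowl's own z axis and vertical below 0.12 rad and contact force between the fingers and bowl below 0.1 N and linear speed of bowl below 0.03 m/s), for 0.2 s.
2. the open flower sits fully down on the bowl, let go (z of flower in the frame of bowl between 0.046 and 0.054 m and horizontal distance between flower and bowl below 0.008 m and angle between flower's own z axis and vertical below 0.12 rad and contact force between the fingers and flower below 0.1 N and linear speed of flower below 0.03 m/s), for 0.2 s.
3. the spoked wheel sits fully down on the flower, let go (z of wheel in the frame of flower between 0.042 and 0.05 m and horizontal distance between wheel and flower below 0.008 m and angle between wheel's own z axis and vertical below 0.12 rad and contact force between the fingers and wheel below 0.1 N and linear speed of wheel below 0.03 m/s), for 0.2 s.
4. the jewel knob sits fully down on the wheel, let go (z of jewel in the frame of wheel between 0.034 and 0.042 m and horizontal distance between jewel and wheel below 0.008 m and angle between jewel's own z axis and vertical below 0.12 rad and contact force between the fingers and jewel below 0.1 N and linear speed of jewel below 0.03 m/s), for 0.2 s.
At the end, for the whole second after the job is handed in: Bowl on the plinth, flower on the bowl, wheel on the flower, jewel on the wheel: each part's underside within 4 mm of its seat's height, within 8 mm of the axis of the part below, tilted less than 0.12 rad, at rest and not touched by the fingers (z of bowl in the frame of plinth between 0.042 and 0.05 m and horizontal distance between bowl and plinth below 0.008 m and angle between each of bowl, flower, wheel, jewel's own z axis and vertical below 0.12 rad and z of flower in the frame of bowl between 0.046 and 0.054 m and horizontal distance between flower and bowl below 0.008 m and z of wheel in the frame of flower between 0.042 and 0.05 m and horizontal distance between wheel and flower below 0.008 m and z of jewel in the frame of wheel between 0.034 and 0.042 m and horizontal distance between jewel and wheel below 0.008 m and linear speed of each of bowl, flower, wheel, jewel below 0.02 m/s and contact force between the fingers and bowl below 0.1 N and contact force between the fingers and flower below 0.1 N and contact force between the fingers and wheel below 0.1 N and contact force between the fingers and jewel below 0.1 N).
It fails at once if the steel block is pushed more than 30 mm from its place (distance of block from where it was at the start of the episode above 0.03 m).
It fails at once if the amber jar is pushed more than 30 mm from its place (distance of jar from where it was at the start of the episode above 0.03 m).
It also fails if it takes over 128 s, if anything falls off the work surface, if the arm or the gripper's body presses on something with over 40 N, if the wrist force passes 120 N, or if a joint passes its speed limit or range.

## Working session

There is one attempt and no reset: what is moved stays moved. The work goes in short steps, Python scripts to look and compute and a tool call to move; the robot and the scene stay as the last step left them, time stands still between calls to the robot, and variables do not carry over. Pictures are saved under pics/ and viewed, at most 14 in all, crops included, and the job is handed in when it is done.

Besides the shell and the picture viewer there is one more tool, called after "Emit:" by a JSON object that holds its "api" and its "payload". drive_tool: Moves the arm, as the interface text tells. Its arguments: {"type":"object","properties":{"plan":{"type":"array"},"newtons":{"type":"number"}},"required":["plan"]}

```bash
mkdir -p pics; ls; cat > h.py <<'E'
import numpy as np, cv2
from station import manip
def snap(n):
    s=manip.sense(); d=manip.snapshot(n); 
    if 'mount' in d:
        from scipy.spatial.transform import Rotation as R
        T=np.eye(4);T[:3,:3]=R.from_quat(s['tool_rot']).as_matrix();T[:3,3]=s['tcp_pos'];d['extrinsics']=T@np.array(d['mount'])
    d['f']=d['image'].shape[0]/2/np.tan(np.radians(d['fov_y'])/2); return d
def save(d,p): cv2.imwrite('pics/'+p,d['image'][:,:,::-1])
E
python3 - <<'E'
from h import *
s=manip.sense(); print({k:np.round(v,3).tolist() for k,v in s.items()}, manip.finger_overhang)
for n in ['scene','top','wrist']:
    d=snap(n); save(d,n+'0.png'); print(n,[k for k in d],d['fov_y'],d['cx'],d['cy']); print(np.round(d['extrinsics'],3).tolist())
    for k in d:
        if k not in('image','z_map','extrinsics','fov_y','cx','cy'): print(k,np.round(d[k],4).tolist())
    np.save(n+'.npy',d,allow_pickle=True)
E
```

```text
pics
{'t': 0.0, 'q': [-1.386, 0.528, 1.434, -0.0, 1.181, -0.179], 'qd': [0.001, -0.001, -0.001, 0.001, -0.002, -0.0], 'tau': [0.0, -44.235, -17.802, -0.0, 0.008, 0.0], 'tcp_pos': [0.222, -0.583, 0.244], 'tool_rot': [0.984, 0.181, -0.0, -0.001], 'force': [-0.968, 0.677, 0.252], 'ft_torque': [0.025, 0.034, 0.003], 'gripper_force': 0.0, 'finger_gap': 0.999} 0.014
scene ['image', 'z_map', 'fov_y', 'cx', 'cy', 'extrinsics', 'f'] 45.897389985132556 273.4786228814194 202.00049888549464
[[-0.378, -0.786, 0.488, 1.004], [0.926, -0.321, 0.2, 0.217], [-0.001, 0.528, 0.85, 0.894], [0.0, 0.0, 0.0, 1.0]]
f 495.9633
top ['image', 'z_map', 'fov_y', 'cx', 'cy', 'extrinsics', 'f'] 57.16811814776712 278.24017427804057 206.87402539347977
[[0.019, 0.993, -0.121, 0.423], [-1.0, 0.018, -0.002, -0.007], [-0.0, 0.121, 0.993, 0.727], [0.0, 0.0, 0.0, 1.0]]
f 385.4224
wrist ['image', 'z_map', 'fov_y', 'cx', 'cy', 'mount', 'extrinsics', 'f'] 61.32880168403539 276.50935108705755 209.689521974237
[[0.355, 0.884, 0.304, 0.301], [-0.935, 0.336, 0.115, -0.553], [-0.001, -0.325, 0.946, 0.373], [0.0, 0.0, 0.0, 1.0]]
mount [[-0.0008, 0.9456, 0.3254, 0.0841], [1.0, 0.0012, -0.0012, -0.0004], [-0.0015, 0.3254, -0.9456, -0.1282], [0.0, 0.0, 0.0, 1.0]]
f 354.1814
```

View pics/scene0.png

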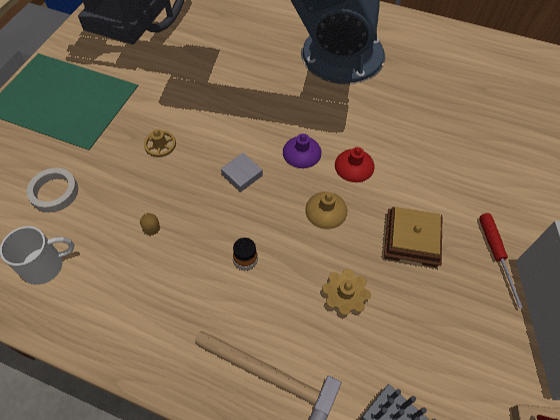

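View pics/top0.png

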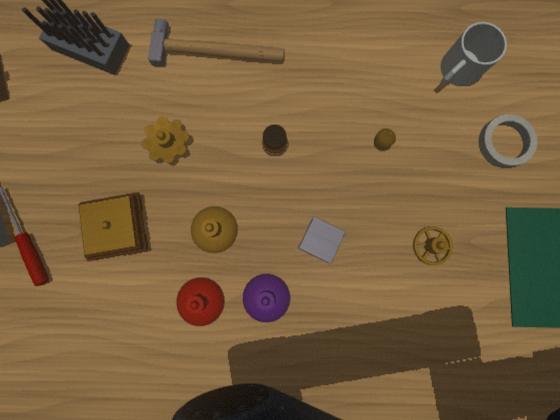

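Scene view: brass bowl (327,207), with decoys of the same shape in purple (302,150) and red (355,163). Flower (346,292), wheel (160,142), jewel (150,223), plinth (414,235), block (242,170), jar (245,253).
Top view: bowl (214,229), red (200,302), purple (267,298), flower (165,140), wheel (433,245), jewel (385,139), plinth boss (106,225). I choose the brass bowl by colour.

Next is a coarse measurement by triangulating the two views, with the depth map as a check.

```bash
cat >> h.py <<'E'
def ray(d,u,v):
    E=np.array(d['extrinsics']); r=E[:3,:3]@np.array([(u-d['cx'])/d['f'],-(v-d['cy'])/d['f'],-1]); return E[:3,3],r
def onplane(d,u,v,z):
    o,r=ray(d,u,v); return o+r*(z-o[2])/r[2]
def tri(*obs):
    A=np.zeros((3,3));b=np.zeros(3)
    for d,u,v in obs:
        o,r=ray(d,u,v); r=r/np.linalg.norm(r); P=np.eye(3)-np.outer(r,r); A+=P;b+=P@o
    x=np.linalg.solve(A,b); res=[np.linalg.norm(np.cross(x-ray(*a)[0],ray(*a)[1]/np.linalg.norm(ray(*a)[1]))) for a in obs]
    return x,max(res)
def cloud(d):
    H,W=d['z_map'].shape; v,u=np.mgrid[:H,:W]; z=d['z_map']; E=np.array(d['extrinsics'])
    p=np.stack([(u-d['cx'])/d['f']*z,-(v-d['cy'])/d['f']*z,-z],-1); return p@E[:3,:3].T+E[:3,3]
E
python3 - <<'E'
from h import *
T=np.load('top.npy',allow_pickle=True).item();S=np.load('scene.npy',allow_pickle=True).item()
pts={'bowl':((210,227),(327,196)),'flower':((162,136),(348,284)),'wheel':((438,244),(156,133)),'jewel':((386,132),(150,214)),'plinth':((106,225),(417,228))}
CT=cloud(T);CS=cloud(S)
for n,(a,b) in pts.items():
    x,r=tri((T,*a),(S,*b)); print(n,x.round(4),round(r,4))
    for C,(u,v) in((CT,a),(CS,b)):
        w=C[v-12:v+13,u-12:u+13].reshape(-1,3); zt=w[:,2].max(); m=w[:,2]>zt-.004; print('   depth top',zt.round(4),w[m].mean(0).round(4),m.sum())
ims=[cv2.resize(d['image'][v-25:v+26,u-25:u+26],(150,150),interpolation=cv2.INTER_CUBIC) for k in(0,1) for n,p in pts.items() for d,(u,v) in [((T,S)[k],p[k])]]
im=np.vstack([np.hstack(ims[:5]),np.hstack(ims[5:])]); cv2.imwrite('pics/crops.png',im[:,:,::-1])
E
```

```text
bowl [0.4675 0.1131 0.054 ] 0.0001
   depth top 0.7267 [ 0.4234 -0.007   0.7267] 5
   depth top 0.8943 [1.0041 0.2168 0.8943] 1
flower [0.6305 0.2085 0.0496] 0.0012
   depth top 0.7267 [ 0.4234 -0.007   0.7267] 1
   depth top 0.8943 [1.0041 0.2168 0.8943] 1
wheel [ 0.4461 -0.2911  0.0418] 0.0018
   depth top 0.7267 [ 0.4234 -0.007   0.7267] 5
   depth top 0.0505 [ 0.4477 -0.2909  0.0482] 12
jewel [ 0.6418 -0.1936  0.0607] 0.0014
   depth top 0.7267 [ 0.4234 -0.007   0.7267] 1
   depth top 0.8943 [1.0041 0.2168 0.8943] 2
plinth [0.4678 0.298  0.0483] 0.0004
   depth top 0.7267 [ 0.4234 -0.007   0.7267] 2
   depth top 0.8943 [1.0041 0.2168 0.8943] 3
```

View pics/crops.png

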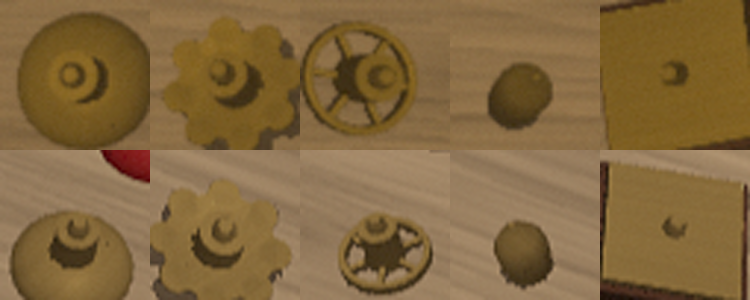

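Two brass/decoy checks passed: the crops show a brass bowl with its boss at top (209.5,227), the flower, the wheel and the jewel, and the red decoy only at the edge. Now I'll square up the tool and travel to the bowl.

Emit:
{"api": "drive_tool", "payload": {"plan": [[0,0,0,0,0,6.97,1],[0,0,0,0,0,6.97,1],[0,0,0,0,0,6.97,1],[0.04,-0.04,0,0,0,0,1],[0.04,-0.04,0,0,0,0,1],[0.04,-0.04,0,0,0,0,1],[0.04,-0.04,0,0,0,0,1],[0.04,-0.04,0,0,0,0,1],[0.04,-0.04,0,0,0,0,1],[0,-0.04,0,0,0,0,1]]}}

```text
t: 1.15
tcp_pos: [0.4387, -0.3315, 0.2454]
tool_rot: [1.0, 0.001, 0.002, 0.001]
force: [0.4, 0.0, 0.2]
finger_gap: 1.003
gripper_force: 0.0
```

Emit:
{"api": "drive_tool", "payload": {"plan": [[0,-0.046,0.01,0,0,0,1],[0,-0.046,0.01,0,0,0,1],[0,-0.046,0.01,0,0,0,1],[0,-0.046,0,0,0,0,1],[0,-0.046,0,0,0,0,1],[0,-0.046,0,0,0,0,1],[0,-0.046,0,0,0,0,1],[0,-0.046,0,0,0,0,1],[0,-0.046,0,0,0,0,1],[0,0,0,0,0,0,1]]}}

```text
t: 2.15
tcp_pos: [0.434, 0.0866, 0.2152]
tool_rot: [1.0, 0.003, -0.0, -0.001]
force: [-0.0, -0.3, 0.1]
finger_gap: 1.0
gripper_force: 0.0
```

```bash
python3 - <<'E'
from h import *
print([np.round(manip.sense()['tcp_pos'],4).tolist() for _ in range(3)])
d=snap('wrist'); save(d,'w1.png'); np.save('w1.npy',d,allow_pickle=True)
C=cloud(d); ok=d['z_map']>0
for z0,z1 in((.046,.053),(.055,.062)):
    m=ok&(C[...,2]>z0)&(C[...,2]<z1); n,l,st,ce=cv2.connectedComponentsWithStats(m.astype(np.uint8))
    for i in range(1,n):
        if st[i,4]>60: print(z0,st[i],ce[i].round(1),C[l==i].mean(0).round(4),np.ptp(C[l==i],axis=0).round(4))
E
```

```text
[[0.434, 0.0866, 0.2152], [0.434, 0.0866, 0.2152], [0.434, 0.0866, 0.2152]]
0.046 [225 133  36  37 772] [242.8 150.5] [0.4685 0.1151 0.0495] [0.0298 0.0293 0.0068]
0.046 [ 14 139  23  19 176] [ 26.5 147.3] [0.4703 0.2939 0.0498] [0.0151 0.0153 0.0069]
0.046 [336 267  33  30 566] [351.6 280.8] [0.3462 0.0156 0.0494] [0.0304 0.0298 0.0069]
0.046 [210 275  31  29 541] [225.2 288.1] [0.3375 0.1352 0.0492] [0.0302 0.0293 0.0068]
0.055 [ 12 144  12  12  75] [ 17.3 149.9] [0.4691 0.2977 0.0556] [0.0089 0.0085 0.0023]
0.055 [234 145  17  17 207] [241.9 152.7] [0.4682 0.1151 0.0582] [0.0132 0.0131 0.0061]
0.055 [346 279  15  14 145] [353.6 286.3] [0.3456 0.0156 0.0581] [0.0122 0.013  0.006 ]
0.055 [217 287  15  14 143] [224.  293.8] [0.3368 0.1352 0.058 ] [0.0125 0.0132 0.0058]
```

View pics/w1.png

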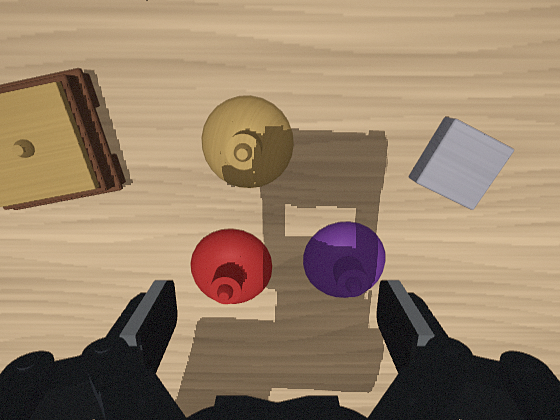

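The wrist view shows the brass bowl boss at (242,152), the plinth boss at (24,149), the red decoy at (226,290), the purple at (352,282) and the block at (460,165). Now above the bowl for a second view.

Emit:
{"api": "drive_tool", "payload": {"plan": [[0.017,-0.014,0,0,0,0,1],[0.017,-0.0145,0,0,0,0,1],[0,0,0,0,0,0,1],[0,0,0,0,0,0,1]]}}

```text
t: 2.6
tcp_pos: [0.469, 0.1092, 0.215]
tool_rot: [1.0, -0.001, -0.001, 0.0]
force: [0.0, -0.5, 0.3]
finger_gap: 0.993
gripper_force: 0.0
```

```bash
cat >> h.py <<'E'
def bosses(d,ztop,r=.0045,h=.0032,lo=100):
    """round boss tips: points within h below ztop; returns (pixel centre, xyz)"""
    C=cloud(d); m=(d['z_map']>0)&(C[...,2]>ztop-h)&(C[...,2]<ztop+h); out=[]
    n,l,st,ce=cv2.connectedComponentsWithStats(m.astype(np.uint8))
    for i in range(1,n):
        p=C[l==i]; e=np.ptp(p,axis=0)
        if st[i,4]>20 and max(e[:2])<.04: (u,v),rr=cv2.minEnclosingCircle(np.argwhere(l==i)[:,::-1].astype(np.float32)); out.append((np.array([u,v]),(p.max(0)+p.min(0))/2*[1,1,0]+[0,0,p[:,2].max()],e))
    return out
E
python3 - <<'E'
from h import *
print(manip.sense()['tcp_pos'].round(4) if hasattr(manip.sense()['tcp_pos'],'round') else manip.sense()['tcp_pos'])
a=np.load('w1.npy',allow_pickle=True).item(); d=snap('wrist')
for z in(.060,.056):
    A=bosses(a,z);B=bosses(d,z)
    for u,p,e in A:
        for u2,p2,e2 in B:
            if np.linalg.norm(p-p2)<.015: x,r=tri((a,*u),(d,*u2)); print(z,u,u2,p.round(4),p2.round(4),'tri',x.round(4),r.round(4),e2.round(3))
E
```

```text
[0.469  0.1092 0.215 ]
0.06 [242.19230652 153.19230652] [269.06362915 194.60908508] [0.4678 0.1151 0.0611] [0.468  0.1151 0.0611] tri [0.467  0.1154 0.0538] 0.0002 [0.011 0.011 0.004]
0.06 [354. 287.] [374.32608032 318.80435181] [0.3447 0.0148 0.0611] [0.3446 0.0175 0.0605] tri [0.3427 0.0149 0.0552] 0.0006 [0.011 0.007 0.004]
0.06 [223.5 294. ] [249.3888855  326.30554199] [0.3354 0.1357 0.061 ] [0.336  0.1356 0.0602] tri [0.3376 0.1354 0.0595] 0.0001 [0.01  0.011 0.003]
0.056 [ 18.75773239 149.7164917 ] [ 54.875  192.1875] [0.4691 0.2972 0.0573] [0.4697 0.2972 0.0567] tri [0.4687 0.2994 0.0511] 0.0003 [0.011 0.01  0.004]
0.056 [242.12416077 152.23153687] [269.2052002  193.21676636] [0.4677 0.1154 0.0592] [0.468  0.1156 0.0592] tri [0.4676 0.1155 0.0518] 0.0 [0.014 0.014 0.006]
0.056 [353.26104736 285.15487671] [374. 317.] [0.3454 0.0147 0.0591] [0.3454 0.0183 0.0592] tri [0.3452 0.0157 0.0559] 0.0005 [0.013 0.008 0.006]
0.056 [224.29611206 292.47088623] [249.61289978 324.19354248] [0.3363 0.1354 0.0592] [0.337  0.1358 0.0592] tri [0.3351 0.1357 0.053 ] 0.0001 [0.012 0.015 0.006]
```

Emit:
{"api": "drive_tool", "payload": {"plan": [[0,0,0,0,0,0,1],[0,0,0,0,0,0,1]]}}

```text
t: 2.85
tcp_pos: [0.4687, 0.1095, 0.2153]
tool_rot: [1.0, -0.001, -0.0, 0.0]
force: [-0.5, -0.6, 0.2]
finger_gap: 1.003
gripper_force: 0.0
```

Emit:
{"api": "drive_tool", "payload": {"plan": [[0,-0.0058,0.02,0,0,0,1],[0,0,0.03,0,0,0,1],[0,0,0.03,0,0,0,1],[0,0,0.02,0,0,0,1],[0,0,0,0,0,0,1],[0,0,0,0,0,0,1]]}}

```text
t: 3.45
tcp_pos: [0.4693, 0.1158, 0.1155]
tool_rot: [1.0, -0.001, -0.0, 0.0]
force: [-0.0, 0.7, 0.7]
finger_gap: 0.999
gripper_force: 0.0
```

Emit:
{"api": "drive_tool", "payload": {"plan": [[-0.001,0,0.03,0,0,0,1],[0,0,0.025,0,0,0,1],[0,0,0.019,0,0,0,1],[0,0,0,0,0,0,1],[0,0,0,0,0,0,-1],[0,0,0,0,0,0,-1],[0,0,0,0,0,0,-1],[0,0,0,0,0,0,-1],[0,0,0,0,0,0,-1],[0,0,0,0,0,0,-1]], "newtons": 50}}

```text
t: 4.45
tcp_pos: [0.469, 0.1161, 0.0426]
tool_rot: [1.0, -0.001, 0.001, -0.0]
force: [-0.3, -0.4, 6.5]
finger_gap: 0.329
gripper_force: 48.8
```

Emit:
{"api": "drive_tool", "payload": {"plan": [[0,0,-0.01,0,0,0,-1],[0,0,-0.03,0,0,0,-1],[0,0,-0.04,0,0,0,-1],[0,0,-0.03,0,0,0,-1],[0,-0.03,0,0,0,0,-1],[0,-0.04,0,0,0,0,-1],[0,-0.04,0,0,0,0,-1],[0,-0.04,0,0,0,0,-1],[0,-0.02,0,0,0,0,-1],[0,0,0,0,0,0,-1]]}}

```text
t: 5.45
tcp_pos: [0.468, 0.2887, 0.1518]
tool_rot: [1.0, 0.001, 0.0, -0.0]
force: [-0.1, -0.4, -1.9]
finger_gap: 0.328
gripper_force: 49.9
```

```bash
python3 - <<'E'
from h import *
s=manip.sense();print(s['tcp_pos'],s['force'])
d=snap('wrist'); save(d,'w2.png')
t=snap('top');save(t,'t2.png')
C=cloud(d);ok=d['z_map']>0
m=ok&(C[...,2]>.04); 
for z in(.056,s['tcp_pos'][2]+.018):
    for u,p,e in bosses(d,z): print(z,u.round(),p.round(4),e.round(3))
    for u,p,e in bosses(t,z): print('top',z,u.round(),p.round(4),e.round(3))
E
```

```text
[0.46799762 0.28869214 0.15175957] [-0.08526483 -0.4257446  -1.94056103]
top 0.056 [454.  59.] [ 0.7858 -0.3244  0.0592] [0.02  0.007 0.006]
top 0.056 [471.  70.] [ 0.763  -0.3539  0.0591] [0.011 0.035 0.006]
top 0.056 [161. 135.] [0.6324 0.2072 0.0588] [0.013 0.012 0.006]
top 0.056 [265. 301.] [0.3427 0.0141 0.059 ] [0.017 0.014 0.006]
top 0.056 [194. 304.] [0.3366 0.1346 0.0591] [0.014 0.014 0.006]
0.1697595692929168 [227. 326.] [0.4683 0.3099 0.173 ] [0.023 0.014 0.006]
0.1697595692929168 [326. 325.] [0.4685 0.2681 0.1729] [0.023 0.014 0.006]
0.1697595692929168 [276. 325.] [0.4673 0.289  0.1705] [0.011 0.012 0.004]
```

View pics/w2.png

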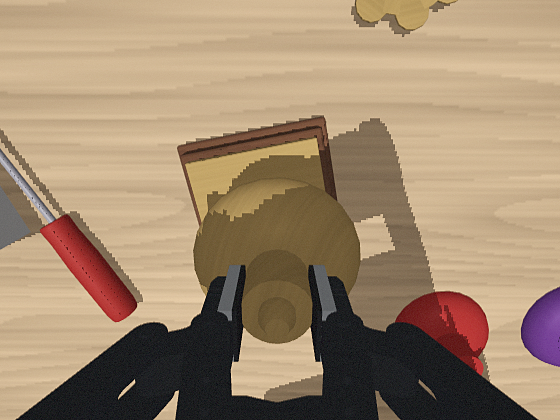

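The wrist view shows the held bowl level over the plinth, boss at (276,318), tile behind it. Adjusting by +1.5 mm in x and +9 mm in y, then down to just over the boss.

Emit:
{"api": "drive_tool", "payload": {"plan": [[0.0015,-0.0088,0,0,0,0,-1],[0,0,0.02,0,0,0,-1],[0,0,0.02,0,0,0,-1],[0,0,0.01,0,0,0,-1],[0,0,0,0,0,0,-1],[0,0,0,0,0,0,-1]]}}

```text
t: 6.15
tcp_pos: [0.4705, 0.2946, 0.1015]
tool_rot: [1.0, -0.001, 0.0, -0.0]
force: [0.5, 1.1, -1.4]
finger_gap: 0.329
gripper_force: 49.9
```

Emit:
{"api": "drive_tool", "payload": {"plan": [[-0.001,-0.003,0,0,0,0,-1],[0,0,0,0,0,0,-1],[0,0,0.005,0,0,0,-1],[0,0,0.005,0,0,0,-1],[0,0,0.003,0,0,0,-1],[0,0,0,0,0,0,-1],[0,0,0,0,0,0,-1]]}}

```text
t: 6.85
tcp_pos: [0.4687, 0.2978, 0.0886]
tool_rot: [1.0, -0.0, -0.0, 0.0]
force: [-1.9, -0.2, 4.0]
finger_gap: 0.329
gripper_force: 50.6
```

Emit:
{"api": "drive_tool", "payload": {"plan": [[0,0,0.001,0,0,0,-1],[0,0,0,0,0,0,-1],[0,0,0,0,0,0,1],[0,0,0,0,0,0,1],[0,0,0,0,0,0,1],[0,0,0,0,0,0,1],[0,0,-0.02,0,0,0,1],[0,0,-0.04,0,0,0,1],[0,0,-0.04,0,0,0,1],[0,0,0,0,0,0,1]]}}

```text
t: 7.85
tcp_pos: [0.4726, 0.2994, 0.1924]
tool_rot: [1.0, -0.0, 0.005, -0.002]
force: [0.3, -0.2, 0.7]
finger_gap: 0.999
gripper_force: 0.0
```

```bash
python3 - <<'E'
from h import *
s=manip.sense();print(s['tcp_pos'],s['force'])
d=snap('wrist');t=snap('top')
for z in(.106,):
    for u,p,e in bosses(d,z): print('w',z,u.round(),p.round(4),e.round(3))
    for u,p,e in bosses(t,z): print('top',z,u.round(),p.round(4),e.round(3))
C=cloud(d);m=(d['z_map']>0)&(C[...,2]>.093)&(C[...,2]<.099);print('neck',np.median(C[m],0),np.ptp(C[m],axis=0))
for u,p,e in bosses(t,.056)+bosses(d,.056): print(u.round(),p.round(4))
E
```

```text
[0.47256146 0.29935371 0.19236941] [ 0.30145066 -0.2040525   0.69206709]
w 0.106 [280. 231.] [0.468  0.2979 0.1072] [0.012 0.011 0.004]
top 0.106 [ 92. 224.] [0.4639 0.2959 0.1091] [0.007 0.011 0.006]
neck [0.47013421 0.29825109 0.09545709] [0.03029134 0.02949099 0.00588218]
[455.  54.] [ 0.795  -0.3244  0.0591]
[470.  70.] [ 0.7632 -0.3527  0.059 ]
[161. 134.] [0.6322 0.2079 0.0592]
[265. 301.] [0.3437 0.015  0.0592]
[193. 304.] [0.3355 0.1342 0.0592]
```

Bowl neck top reads 0.096 m and boss tip about 0.106 m at (0.468,0.298), so it is seated. On to the flower.

Emit:
{"api": "drive_tool", "payload": {"plan": [[0.03,0.018,0,0,0,0,1],[0.04,0.022,0,0,0,0,1],[0.04,0.022,0,0,0,0,1],[0.03,0.02,0,0,0,0,1],[0.02,0.01,0,0,0,0,1],[0,0,0,0,0,0,1],[0,0,0,0,0,0,1]]}}

```text
t: 8.65
tcp_pos: [0.6275, 0.2053, 0.185]
tool_rot: [1.0, -0.001, -0.002, 0.0]
force: [-0.4, -0.6, 0.1]
finger_gap: 0.997
gripper_force: 0.0
```

```bash
cat > look.py <<'E'
from h import *
import sys
s=manip.sense();print(np.round(s['tcp_pos'],4),np.round(s['tool_rot'],4))
d=snap('wrist');t=snap('top');np.save('last.npy',d,allow_pickle=True)
if len(sys.argv)>2: save(d,sys.argv[2])
C=cloud(d);ok=d['z_map']>0
for z in map(float,sys.argv[1].split(',')):
    A=bosses(d,z);B=bosses(t,z)
    for u,p,e in A:
        q=[v for v,p2,_ in B if np.linalg.norm(p[:2]-p2[:2])<.02]
        print('w',z,u.round(1),p.round(4),e.round(3),*( [tri((d,*u),(t,*q[0]))[0].round(4)] if q else []))
E
python3 look.py .056 w3.png
```

```text
[0.6275 0.2053 0.185 ] [ 1.0e+00 -1.0e-03 -2.4e-03  1.0e-04]
w 0.056 [270.6 195.5] [0.6335 0.21   0.0571] [0.011 0.011 0.004] [0.6328 0.2097 0.052 ]
```

View pics/w3.png

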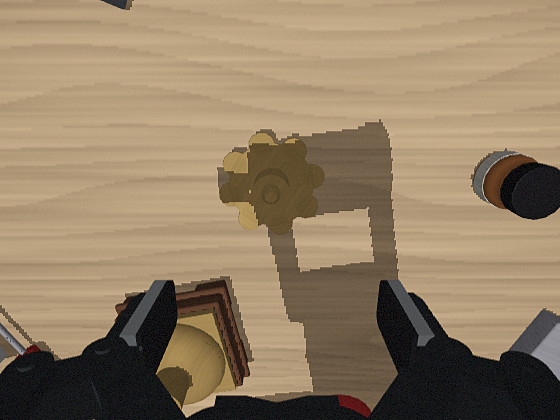

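Flower boss at (270,195), measured (0.6335,0.210), tip 0.056 as it must be. The bowl sits on the plinth at (190,360). The jar at (530,185) is clear of the fingers.

Emit:
{"api": "drive_tool", "payload": {"plan": [[0.0065,-0.005,0.02,0,0,0,1],[0,0,0.03,0,0,0,1],[0,0,0.03,0,0,0,1],[0,0,0.015,0,0,0,1],[0,0,0,0,0,0,1],[0,0,0,0,0,0,1]]}}

```text
t: 9.35
tcp_pos: [0.6355, 0.2113, 0.0929]
tool_rot: [1.0, -0.0, 0.0, -0.0]
force: [-0.3, 0.2, -0.4]
finger_gap: 1.003
gripper_force: 0.0
```

Emit:
{"api": "drive_tool", "payload": {"plan": [[-0.0015,0.001,0.02,0,0,0,1],[0,0,0.02,0,0,0,1],[0,0,0.011,0,0,0,1],[0,0,0,0,0,0,1],[0,0,0,0,0,0,-1],[0,0,0,0,0,0,-1],[0,0,0,0,0,0,-1],[0,0,0,0,0,0,-1],[0,0,0,0,0,0,-1],[0,0,0,0,0,0,-1]]}}

```text
t: 10.35
tcp_pos: [0.6347, 0.2099, 0.0424]
tool_rot: [1.0, -0.001, 0.001, -0.0]
force: [-0.4, -0.1, 4.5]
finger_gap: 0.327
gripper_force: 49.4
```

Emit:
{"api": "drive_tool", "payload": {"plan": [[0,0,-0.01,0,0,0,-1],[0,0,-0.03,0,0,0,-1],[0,0,-0.04,0,0,0,-1],[0,0,-0.04,0,0,0,-1],[0,0,-0.03,0,0,0,-1],[-0.04,-0.02,0,0,0,0,-1],[-0.04,-0.022,0,0,0,0,-1],[-0.04,-0.022,0,0,0,0,-1],[-0.03,-0.018,0,0,0,0,-1],[0,0,0,0,0,0,-1]]}}

```text
t: 11.35
tcp_pos: [0.4777, 0.2932, 0.1907]
tool_rot: [1.0, 0.002, -0.004, 0.001]
force: [0.3, -0.7, -1.5]
finger_gap: 0.328
gripper_force: 49.7
```

```bash
python3 look.py .20,.204,.208,.106 w4.png
```

```text
[0.4777 0.2932 0.1907] [ 1.0e+00  1.5e-03 -3.6e-03  7.0e-04]
w 0.2 [323.7 310.1] [0.4783 0.2727 0.2032] [0.023 0.014 0.006]
w 0.2 [229.7 312.2] [0.4784 0.3143 0.2032] [0.022 0.014 0.006]
w 0.2 [276.7 313. ] [0.4775 0.2933 0.2032] [0.013 0.014 0.006]
w 0.204 [232.  317.5] [0.4782 0.3108 0.2072] [0.023 0.007 0.006]
w 0.204 [324.5 316.2] [0.4783 0.2727 0.2072] [0.023 0.014 0.006]
w 0.204 [210.5 304.5] [0.4848 0.3182 0.2071] [0.002 0.006 0.006]
w 0.204 [276.3 317.5] [0.477  0.2935 0.2053] [0.011 0.012 0.005]
w 0.208 [227.1 325. ] [0.4784 0.3142 0.2112] [0.023 0.014 0.006]
w 0.208 [325.7 324.9] [0.4782 0.2728 0.2112] [0.023 0.014 0.006]
```

View pics/w4.png

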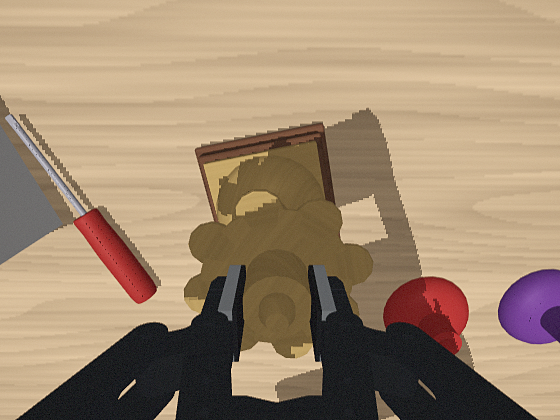

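The flower is held level, boss at (276,313), bottom at 0.149. Move −8.7 mm in x, +5 mm in y, then down.

Emit:
{"api": "drive_tool", "payload": {"plan": [[-0.0087,-0.005,0,0,0,0,-1],[0,0,0.02,0,0,0,-1],[0,0,0.018,0,0,0,-1],[0,0,0,0,0,0,-1],[0,0,0,0,0,0,-1]]}}

```text
t: 11.95
tcp_pos: [0.4759, 0.2965, 0.1531]
tool_rot: [1.0, -0.001, -0.0, 0.0]
force: [-0.3, -0.1, -3.1]
finger_gap: 0.328
gripper_force: 49.7
```

Emit:
{"api": "drive_tool", "payload": {"plan": [[-0.0035,-0.001,0,0,0,0,-1],[-0.0035,-0.0005,0,0,0,0,-1],[0,0,0,0,0,0,-1],[0,0,0,0,0,0,-1]]}}

```text
t: 12.35
tcp_pos: [0.4684, 0.2986, 0.1538]
tool_rot: [1.0, -0.0, 0.0, -0.0]
force: [0.8, 0.4, -2.0]
finger_gap: 0.327
gripper_force: 49.7
```

Emit:
{"api": "drive_tool", "payload": {"plan": [[0.0005,0.0005,0.006,0,0,0,-1],[0,0,0.005,0,0,0,-1],[0,0,0.004,0,0,0,-1],[0,0,0,0,0,0,-1],[0,0,0,0,0,0,-1]]}}

```text
t: 12.85
tcp_pos: [0.4687, 0.2978, 0.1384]
tool_rot: [1.0, -0.001, -0.0, 0.0]
force: [-1.7, -1.3, 2.6]
finger_gap: 0.328
gripper_force: 50.2
```

Seated height reached with light contact. Release and rise.

Emit:
{"api": "drive_tool", "payload": {"plan": [[0,0,0.001,0,0,0,-1],[0,0,0,0,0,0,-1],[0,0,0,0,0,0,1],[0,0,0,0,0,0,1],[0,0,0,0,0,0,1],[0,0,0,0,0,0,1],[0,0,-0.02,0,0,0,1],[0,0,-0.04,0,0,0,1],[0,0,-0.04,0,0,0,1],[0,0,0,0,0,0,1]]}}

```text
t: 13.85
tcp_pos: [0.4723, 0.2994, 0.2427]
tool_rot: [1.0, -0.0, 0.006, -0.002]
force: [0.9, -0.5, -0.6]
finger_gap: 1.002
gripper_force: 0.0
```

```bash
python3 look.py .152,.142; python3 - <<'E'
from h import *
T=snap('top')
for z in(.048,.058):
    for u,p,e in bosses(T,z): print(z,u.round(),p.round(4),e.round(3))
E
```

```text
[0.4723 0.2994 0.2427] [ 1.0e+00 -5.0e-04  5.7e-03 -2.2e-03]
w 0.152 [279.5 228.7] [0.4673 0.298  0.1536] [0.011 0.011 0.005] [0.4677 0.2976 0.1479]
w 0.142 [279.2 224.3] [0.4671 0.2982 0.1452] [0.03  0.029 0.006] [0.467  0.298  0.1388]
0.048 [388. 135.] [ 0.6419 -0.2028  0.0503] [0.019 0.018 0.006]
0.048 [442. 244.] [ 0.4448 -0.2935  0.0507] [0.012 0.012 0.006]
0.048 [ 93. 250.] [0.4211 0.3174 0.0499] [0.009 0.033 0.005]
0.048 [265. 300.] [0.3448 0.0135 0.0512] [0.028 0.029 0.006]
0.048 [200. 302.] [0.3391 0.1271 0.0512] [0.018 0.015 0.006]
0.048 [194. 304.] [0.3332 0.1369 0.0512] [0.024 0.026 0.003]
0.058 [265. 300.] [0.3446 0.0141 0.0611] [0.014 0.014 0.006]
0.058 [194. 304.] [0.3359 0.1345 0.0612] [0.013 0.013 0.006]
```

Flower seated at tip 0.152. On to the wheel, about (0.446,−0.292).

Emit:
{"api": "drive_tool", "payload": {"plan": [[0,0.03,0,0,0,0,1],[0,0.045,0,0,0,0,1],[0,0.045,0,0,0,0,1],[0,0.045,0,0,0,0,1],[0,0.045,0,0,0,0,1],[0,0.045,0,0,0,0,1],[0,0.045,0,0,0,0,1],[0,0.045,0,0,0,0,1],[0,0.045,0.01,0,0,0,1],[0,0.045,0.01,0,0,0,1]]}}

```text
t: 15.0
tcp_pos: [0.4672, -0.1385, 0.2156]
tool_rot: [1.0, -0.001, -0.001, -0.001]
force: [-0.2, 0.7, -0.2]
finger_gap: 1.001
gripper_force: 0.0
```

Emit:
{"api": "drive_tool", "payload": {"plan": [[-0.006,0.045,0.01,0,0,0,1],[-0.006,0.045,0.01,0,0,0,1],[-0.006,0.04,0.01,0,0,0,1],[-0.006,0.03,0,0,0,0,1],[0,0,0,0,0,0,1],[0,0,0,0,0,0,1]]}}

```text
t: 15.6
tcp_pos: [0.443, -0.2966, 0.1855]
tool_rot: [1.0, -0.002, -0.001, -0.002]
force: [-0.7, -0.0, -0.2]
finger_gap: 1.0
gripper_force: 0.0
```

```bash
python3 look.py .048,.038 w5.png
```

```text
[ 0.443  -0.2966  0.1855] [ 1.     -0.0016 -0.0014 -0.0017]
w 0.048 [272.5 196.4] [ 0.4457 -0.2928  0.0498] [0.012 0.01  0.005] [ 0.4453 -0.2931  0.0459]
w 0.038 [272.8 193.6] [ 0.4451 -0.2927  0.0411] [0.03  0.029 0.006] [ 0.4453 -0.2932  0.0379]
```

View pics/w5.png

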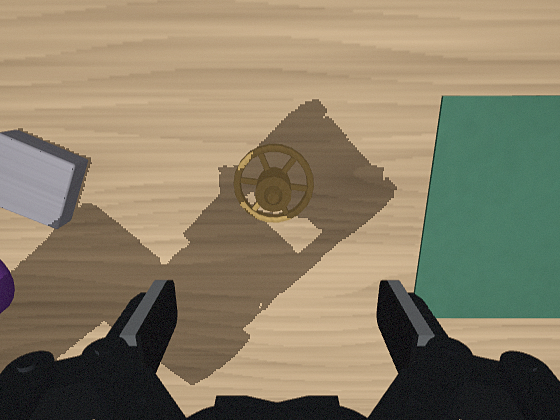

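The wheel's boss is at (272,196), measured (0.4455,−0.293), tip 0.048 and hub top 0.038. The block at (40,180) is clear.

Emit:
{"api": "drive_tool", "payload": {"plan": [[0.003,-0.004,0.02,0,0,0,1],[0,0,0.03,0,0,0,1],[0,0,0.03,0,0,0,1],[0,0,0.02,0,0,0,1],[0,0,0,0,0,0,1],[0,0,0,0,0,0,1]]}}

```text
t: 16.3
tcp_pos: [0.4474, -0.2919, 0.0874]
tool_rot: [1.0, 0.0, -0.0, -0.0]
force: [-1.5, -0.4, 0.2]
finger_gap: 1.002
gripper_force: 0.0
```

Emit:
{"api": "drive_tool", "payload": {"plan": [[-0.0015,0.001,0.02,0,0,0,1],[0,0,0.02,0,0,0,1],[0,0,0.017,0,0,0,1],[0,0,0,0,0,0,1],[0,0,0,0,0,0,-1],[0,0,0,0,0,0,-1],[0,0,0,0,0,0,-1],[0,0,0,0,0,0,-1],[0,0,0,0,0,0,-1],[0,0,0,0,0,0,-1]]}}

```text
t: 17.3
tcp_pos: [0.4461, -0.2944, 0.0315]
tool_rot: [1.0, -0.001, 0.001, 0.001]
force: [-0.4, 1.0, 5.5]
finger_gap: 0.332
gripper_force: 48.9
```

Emit:
{"api": "drive_tool", "payload": {"plan": [[0,0,-0.01,0,0,0,-1],[0,0,-0.03,0,0,0,-1],[0,0,-0.045,0,0,0,-1],[0,0,-0.045,0,0,0,-1],[0,0,-0.045,0,0,0,-1],[0,-0.03,-0.01,0,0,0,-1],[0,-0.045,0,0,0,0,-1],[0,-0.045,0,0,0,0,-1],[0,-0.045,0,0,0,0,-1],[0,-0.045,0,0,0,0,-1]]}}

```text
t: 18.3
tcp_pos: [0.4451, -0.0823, 0.2158]
tool_rot: [1.0, -0.001, -0.0, -0.0]
force: [0.5, 0.6, -2.2]
finger_gap: 0.326
gripper_force: 49.9
```

Emit:
{"api": "drive_tool", "payload": {"plan": [[0.005,-0.045,0,0,0,0,-1],[0.005,-0.045,0,0,0,0,-1],[0.005,-0.045,0,0,0,0,-1],[0.005,-0.045,0,0,0,0,-1],[0,-0.045,0,0,0,0,-1],[0,-0.045,0,0,0,0,-1],[0,-0.045,0,0,0,0,-1],[0,-0.03,0,0,0,0,-1],[0,0,0,0,0,0,-1]]}}

```text
t: 19.2
tcp_pos: [0.4656, 0.2644, 0.2157]
tool_rot: [1.0, 0.002, 0.0, -0.001]
force: [-0.8, -0.7, -2.0]
finger_gap: 0.329
gripper_force: 50.0
```

Emit:
{"api": "drive_tool", "payload": {"plan": [[0.003,-0.02,0,0,0,0,-1],[0,-0.0135,0,0,0,0,-1],[0,0,0,0,0,0,-1],[0,0,0,0,0,0,-1]]}}

```text
t: 19.6
tcp_pos: [0.4689, 0.2937, 0.2152]
tool_rot: [1.0, -0.0, -0.0, 0.0]
force: [-0.1, -0.1, -2.7]
finger_gap: 0.332
gripper_force: 50.1
```

```bash
python3 look.py .228,.232,.236,.152 w6.png
```

```text
[0.4689 0.2937 0.2152] [ 1.e+00 -4.e-04 -4.e-04  5.e-04]
w 0.228 [234. 316.] [0.4693 0.3113 0.2312] [0.023 0.007 0.006]
w 0.228 [321.5 317. ] [0.4694 0.2767 0.2312] [0.023 0.007 0.006]
w 0.228 [211.  303.5] [0.4761 0.3188 0.2312] [0.002 0.006 0.006]
w 0.228 [342.  303.5] [0.4759 0.2692 0.2312] [0.002 0.006 0.006]
w 0.228 [276.6 317.1] [0.4692 0.294  0.2312] [0.013 0.015 0.006]
w 0.232 [231. 324.] [0.4694 0.3114 0.2352] [0.023 0.007 0.006]
w 0.232 [321.5 322. ] [0.4695 0.2767 0.2351] [0.023 0.007 0.006]
w 0.232 [343.5 308.5] [0.4759 0.2692 0.2344] [0.002 0.006 0.005]
w 0.232 [210. 309.] [0.4773 0.3182 0.2351] [0.004 0.007 0.006]
w 0.232 [276.7 322.3] [0.4685 0.294  0.2326] [0.011 0.011 0.004]
w 0.236 [229.5 330.5] [0.4691 0.3114 0.2392] [0.023 0.007 0.006]
w 0.236 [323.5 330.5] [0.4689 0.276  0.2392] [0.024 0.008 0.006]
w 0.152 [272. 234.] [0.4705 0.2965 0.1528] [0.006 0.008 0.004]
```

View pics/w6.png

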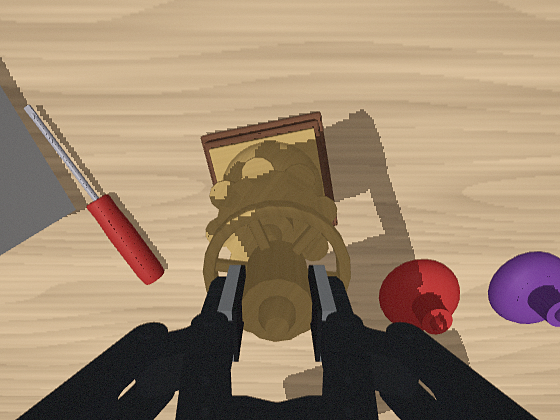

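The wheel is held level, boss at (277,320), bottom at 0.1845, with the flower below. Nudge +4 mm in y and go down.

Emit:
{"api": "drive_tool", "payload": {"plan": [[-0.001,-0.0045,0,0,0,0,-1],[0,0,0.015,0,0,0,-1],[0,0,0.011,0,0,0,-1],[0,0,0,0,0,0,-1],[0,0,0,0,0,0,-1]]}}

```text
t: 20.2
tcp_pos: [0.4682, 0.2987, 0.189]
tool_rot: [1.0, -0.001, -0.0, 0.0]
force: [0.2, 0.2, -1.8]
finger_gap: 0.335
gripper_force: 50.1
```

Emit:
{"api": "drive_tool", "payload": {"plan": [[-0.0005,0.0005,0.006,0,0,0,-1],[0,0,0.005,0,0,0,-1],[0,0,0.005,0,0,0,-1],[0,0,0,0,0,0,-1],[0,0,0,0,0,0,-1]]}}

```text
t: 20.7
tcp_pos: [0.4682, 0.2985, 0.1735]
tool_rot: [1.0, -0.001, 0.0, -0.0]
force: [0.8, 0.2, -0.0]
finger_gap: 0.329
gripper_force: 50.1
```

Emit:
{"api": "drive_tool", "payload": {"plan": [[0,0,0.001,0,0,0,-1],[0,0,0,0,0,0,-1],[0,0,0,0,0,0,1],[0,0,0,0,0,0,1],[0,0,0,0,0,0,1],[0,0,0,0,0,0,1],[0,0,-0.02,0,0,0,1],[0,0,-0.04,0,0,0,1],[0,0,-0.04,0,0,0,1],[0,0,0,0,0,0,1]]}}

```text
t: 21.7
tcp_pos: [0.4712, 0.2998, 0.2779]
tool_rot: [1.0, -0.0, 0.006, -0.002]
force: [0.8, 0.2, 1.1]
finger_gap: 0.999
gripper_force: 0.0
```

```bash
python3 look.py .190,.180,.152; python3 - <<'E'
from h import *
T=snap('top')
for z in(.045,.055):
    for u,p,e in bosses(T,z): 
        if p[1]<-.15 and p[0]<.7:print(z,u.round(),p.round(4),e.round(3))
E
```

```text
[0.4712 0.2998 0.2779] [ 1.0e+00 -5.0e-04  5.8e-03 -2.3e-03]
w 0.19 [279.1 229.1] [0.4679 0.2987 0.1909] [0.012 0.012 0.004] [0.4675 0.2984 0.1864]
w 0.18 [278.9 224.3] [0.467  0.2987 0.1832] [0.031 0.029 0.006] [0.4669 0.2987 0.1767]
w 0.152 [ 12.5 229.5] [0.4523 0.5063 0.1552] [0.034 0.014 0.006]
0.045 [388. 135.] [ 0.642  -0.2027  0.0479] [0.025 0.024 0.006]
```

Wheel seated (tip 0.190 at (0.467,0.2985)). On to the jewel, about (0.642,−0.203).

Emit:
{"api": "drive_tool", "payload": {"plan": [[0.01,0.03,0,0,0,0,1],[0.016,0.045,0,0,0,0,1],[0.016,0.045,0,0,0,0,1],[0.016,0.045,0,0,0,0,1],[0.016,0.045,0,0,0,0,1],[0.016,0.045,0,0,0,0,1],[0.016,0.045,0,0,0,0,1],[0.016,0.045,0,0,0,0,1],[0.016,0.045,0.01,0,0,0,1],[0.016,0.045,0.02,0,0,0,1]]}}

```text
t: 22.85
tcp_pos: [0.6212, -0.1374, 0.2419]
tool_rot: [1.0, -0.001, -0.0, -0.0]
force: [0.2, 1.0, 0.2]
finger_gap: 1.0
gripper_force: 0.0
```

Emit:
{"api": "drive_tool", "payload": {"plan": [[0.01,0.04,0.03,0,0,0,1],[0.007,0.03,0.02,0,0,0,1],[0,0,0,0,0,0,1],[0,0,0,0,0,0,1]]}}

```text
t: 23.25
tcp_pos: [0.636, -0.2044, 0.1906]
tool_rot: [1.0, -0.001, -0.002, -0.002]
force: [0.3, -0.5, 0.1]
finger_gap: 0.997
gripper_force: 0.0
```

```bash
python3 look.py .058,.055,.025,.020 w7.png; python3 - <<'E'
from h import *
d=np.load('last.npy',allow_pickle=True).item();C=cloud(d)
m=(d['z_map']>0)&(C[...,2]>.012)&(abs(C[...,0]-.642)<.04)&(abs(C[...,1]+.203)<.04);p=C[m]
for z in np.arange(.014,.06,.004):
    q=p[abs(p[:,2]-z)<.002]
    if len(q): print(z.round(3),len(q),q.min(0).round(4),q.max(0).round(4))
E
```

```text
[ 0.636  -0.2044  0.1906] [ 1.     -0.0014 -0.0025 -0.0016]
w 0.058 [552.5   3.5] [ 0.7703 -0.3819  0.0612] [0.005 0.007 0.006]
w 0.058 [498.5  19.5] [ 0.7622 -0.3511  0.0611] [0.007 0.027 0.006]
w 0.058 [431.   37.5] [ 0.7505 -0.3072  0.0611] [0.011 0.008 0.006]
w 0.058 [274.4 192.4] [ 0.6432 -0.2019  0.0581] [0.007 0.006 0.003]
w 0.058 [ 16. 203.] [6.357e-01 4.000e-04 5.610e-02] [0.006 0.01  0.001]
w 0.055 [549.5   3.5] [ 0.7711 -0.3833  0.0581] [0.004 0.006 0.006]
w 0.055 [495.  20.] [ 0.7618 -0.3497  0.0582] [0.007 0.023 0.006]
w 0.055 [428.5  40. ] [ 0.7495 -0.3059  0.0581] [0.009 0.006 0.006]
w 0.055 [274.5 191. ] [ 0.6432 -0.2023  0.0581] [0.008 0.009 0.006]
w 0.025 [431.2  17.2] [ 0.7682 -0.3214  0.0281] [0.022 0.024 0.006]
w 0.025 [477.   29.5] [ 0.7604 -0.3546  0.0282] [0.004 0.021 0.006]
w 0.025 [275. 170.] [ 0.6571 -0.2025  0.0282] [0.008 0.029 0.006]
w 0.02 [432.5  14.5] [ 0.7708 -0.3215  0.0231] [0.019 0.016 0.006]
w 0.02 [474.5  30. ] [ 0.7602 -0.3549  0.0232] [0.004 0.02  0.006]
w 0.02 [276.5 167.5] [ 0.6569 -0.2039  0.0231] [0.008 0.027 0.006]
w 0.02 [501. 203.] [ 0.623  -0.4011  0.0232] [0.008 0.008 0.001]
w 0.02 [541.1 212.5] [ 0.6113 -0.4395  0.0232] [0.007 0.034 0.006]
0.014 25 [ 0.6498 -0.2146  0.0124] [ 0.6609 -0.1859  0.0159]
0.018 36 [ 0.6475 -0.2198  0.0161] [ 0.6609 -0.1869  0.02  ]
0.022 35 [ 0.6481 -0.2196  0.0202] [ 0.661  -0.1862  0.0239]
0.026 35 [ 0.6501 -0.2186  0.0241] [ 0.661  -0.1864  0.0279]
0.03 179 [ 0.6261 -0.2194  0.0282] [ 0.6608 -0.1848  0.032 ]
0.034 238 [ 0.6266 -0.2184  0.032 ] [ 0.6595 -0.1858  0.036 ]
0.038 254 [ 0.6289 -0.2174  0.036 ] [ 0.6572 -0.1877  0.04  ]
0.042 310 [ 0.631  -0.2148  0.04  ] [ 0.6556 -0.1904  0.044 ]
0.046 218 [ 0.634  -0.2114  0.044 ] [ 0.6525 -0.193   0.0479]
0.05 69 [ 0.6384 -0.2082  0.0481] [ 0.6488 -0.1971  0.0519]
0.054 60 [ 0.6392 -0.2058  0.0523] [ 0.6473 -0.1987  0.0559]
0.058 27 [ 0.6411 -0.2042  0.056 ] [ 0.6454 -0.2003  0.0581]
```

View pics/w7.png

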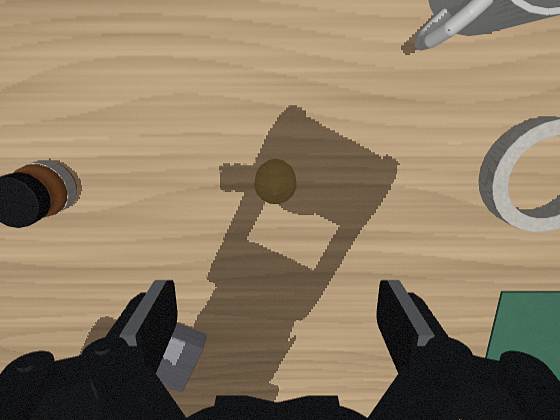

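Jewel at (275,182), upright: centre (0.6434,−0.2023), tip 0.058, band 36 mm wide. The jar (20,200) and block (185,355) are clear.

Emit:
{"api": "drive_tool", "payload": {"plan": [[0.004,-0.001,0.02,0,0,0,1],[0.0035,-0.001,0.03,0,0,0,1],[0,0,0.03,0,0,0,1],[0,0,0.02,0,0,0,1],[0,0,0,0,0,0,1],[0,0,0,0,0,0,1]]}}

```text
t: 23.95
tcp_pos: [0.6456, -0.2014, 0.0946]
tool_rot: [1.0, 0.0, 0.0, 0.0]
force: [0.0, -0.2, 1.3]
finger_gap: 0.999
gripper_force: 0.0
```

Emit:
{"api": "drive_tool", "payload": {"plan": [[-0.002,0.001,0.025,0,0,0,1],[0,0,0.025,0,0,0,1],[0,0,0.0235,0,0,0,1],[0,0,0,0,0,0,1],[0,0,0,0,0,0,-1],[0,0,0,0,0,0,-1],[0,0,0,0,0,0,-1],[0,0,0,0,0,0,-1],[0,0,0,0,0,0,-1],[0,0,0,0,0,0,-1]]}}

```text
t: 24.95
tcp_pos: [0.6442, -0.2039, 0.0222]
tool_rot: [1.0, -0.001, 0.001, 0.001]
force: [-0.8, 0.2, 5.8]
finger_gap: 0.401
gripper_force: 49.9
```

Emit:
{"api": "drive_tool", "payload": {"plan": [[0,0,-0.01,0,0,0,-1],[0,0,-0.03,0,0,0,-1],[0,0,-0.045,0,0,0,-1],[0,0,-0.045,0,0,0,-1],[0,0,-0.045,0,0,0,-1],[0,0,-0.045,0,0,0,-1],[-0.012,-0.03,-0.01,0,0,0,-1],[-0.016,-0.045,0,0,0,0,-1],[-0.016,-0.045,0,0,0,0,-1],[-0.016,-0.045,0,0,0,0,-1]]}}

```text
t: 25.95
tcp_pos: [0.5819, -0.037, 0.2506]
tool_rot: [1.0, -0.001, 0.0, -0.0]
force: [1.5, 0.6, -2.0]
finger_gap: 0.4
gripper_force: 50.2
```

Emit:
{"api": "drive_tool", "payload": {"plan": [[-0.016,-0.045,0,0,0,0,-1],[-0.016,-0.045,0,0,0,0,-1],[-0.016,-0.045,0,0,0,0,-1],[-0.016,-0.045,0,0,0,0,-1],[-0.016,-0.045,0,0,0,0,-1],[-0.016,-0.04,0,0,0,0,-1],[-0.01,-0.03,0,0,0,0,-1],[0,0,0,0,0,0,-1],[0,0,0,0,0,0,-1]]}}

```text
t: 26.85
tcp_pos: [0.4769, 0.2571, 0.2503]
tool_rot: [1.0, 0.001, 0.0, 0.0]
force: [0.2, -0.3, -2.1]
finger_gap: 0.399
gripper_force: 50.3
```

Emit:
{"api": "drive_tool", "payload": {"plan": [[-0.004,-0.02,0,0,0,0,-1],[-0.003,-0.015,0,0,0,0,-1],[-0.002,-0.008,0,0,0,0,-1],[0,0,0,0,0,0,-1],[0,0,0,0,0,0,-1]]}}

```text
t: 27.35
tcp_pos: [0.4687, 0.2992, 0.25]
tool_rot: [1.0, -0.001, -0.0, 0.0]
force: [-0.2, -0.4, -1.5]
finger_gap: 0.396
gripper_force: 50.3
```

```bash
python3 look.py .284,.287,.190 w8.png
```

```text
[0.4687 0.2992 0.25  ] [ 1.e+00 -6.e-04 -1.e-04  4.e-04]
w 0.284 [169. 331.] [0.4789 0.3331 0.2872] [0.009 0.032 0.006]
w 0.284 [352.8 330. ] [0.4792 0.2747 0.2872] [0.008 0.014 0.006]
w 0.284 [403.5 339.5] [0.4788 0.2597 0.2872] [0.008 0.018 0.006]
w 0.284 [276.3 355.1] [0.4681 0.2995 0.286 ] [0.008 0.008 0.005]
w 0.287 [166.  337.8] [0.4723 0.333  0.2902] [0.022 0.033 0.006]
w 0.287 [353.1 334.6] [0.4811 0.2758 0.2902] [0.003 0.013 0.006]
w 0.287 [408.8 354. ] [0.475  0.2593 0.2902] [0.016 0.02  0.006] [0.4684 0.2542 0.2807]
w 0.287 [277. 361.] [0.468  0.2994 0.286 ] [0.004 0.005 0.002]
w 0.287 [122.1 389.1] [0.4615 0.3487 0.2902] [0.002 0.003 0.002]
w 0.287 [429.5 389. ] [0.461  0.2504 0.2901] [0.002 0.002 0.003] [0.466  0.2499 0.2911]
w 0.287 [161.5 395.5] [0.4587 0.3366 0.2901] [0.004 0.003 0.004]
w 0.287 [391. 396.] [0.458  0.2622 0.29  ] [0.004 0.002 0.003] [0.4638 0.257  0.2871]
w 0.19 [277.5 239.5] [0.469  0.2988 0.1913] [0.009 0.012 0.004] [0.4673 0.2986 0.184 ]
```

View pics/w8.png

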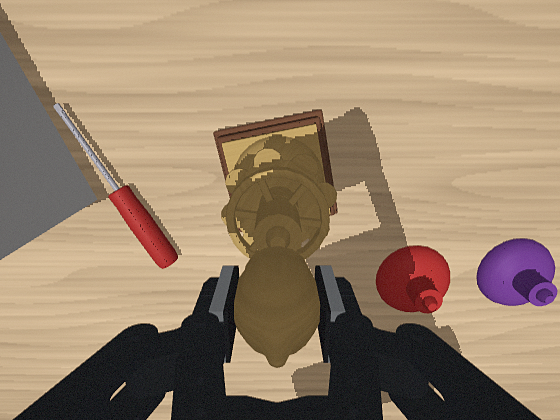

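The jewel is upright, tip at (277,361), measured (0.468,0.2995) over the wheel boss at (0.468,0.2987), pixel (277,239). Go down.

Emit:
{"api": "drive_tool", "payload": {"plan": [[0,0.0007,0.015,0,0,0,-1],[0,0,0.012,0,0,0,-1],[0,0,0.006,0,0,0,-1],[0,0,0,0,0,0,-1],[0,0,0,0,0,0,-1]]}}

```text
t: 27.95
tcp_pos: [0.4688, 0.299, 0.2171]
tool_rot: [1.0, -0.001, -0.0, 0.0]
force: [-0.2, 0.3, -1.1]
finger_gap: 0.401
gripper_force: 50.3
```

Emit:
{"api": "drive_tool", "payload": {"plan": [[-0.0005,0,0.005,0,0,0,-1],[0,0,0.005,0,0,0,-1],[0,0,0.0045,0,0,0,-1],[0,0,0,0,0,0,-1],[0,0,0,0,0,0,-1]]}}

```text
t: 28.45
tcp_pos: [0.468, 0.299, 0.2024]
tool_rot: [1.0, -0.001, -0.0, 0.0]
force: [-1.0, 0.3, -2.0]
finger_gap: 0.403
gripper_force: 50.3
```

Emit:
{"api": "drive_tool", "payload": {"plan": [[0,0,0.001,0,0,0,-1],[0,0,0,0,0,0,-1],[0,0,0,0,0,0,1],[0,0,0,0,0,0,1],[0,0,0,0,0,0,1],[0,0,0,0,0,0,1],[0,0,-0.02,0,0,0,1],[0,0,-0.04,0,0,0,1],[0,0,-0.04,0,0,0,1],[0,0,0,0,0,0,1]]}}

```text
t: 29.45
tcp_pos: [0.4714, 0.3004, 0.3075]
tool_rot: [1.0, -0.001, 0.006, -0.002]
force: [-0.0, -0.3, -0.4]
finger_gap: 0.998
gripper_force: 0.0
```

```bash
python3 look.py .238,.236; python3 -c "
from h import *
save(snap('scene'),'s9.png')"
```

```text
[0.4714 0.3004 0.3075] [ 1.0e+00 -5.0e-04  6.0e-03 -2.4e-03]
w 0.238 [279.2 240. ] [0.4675 0.2994 0.2383] [0.007 0.006 0.003]
w 0.236 [279.1 239. ] [0.4677 0.2994 0.2383] [0.007 0.007 0.005]
```

View pics/s9.png

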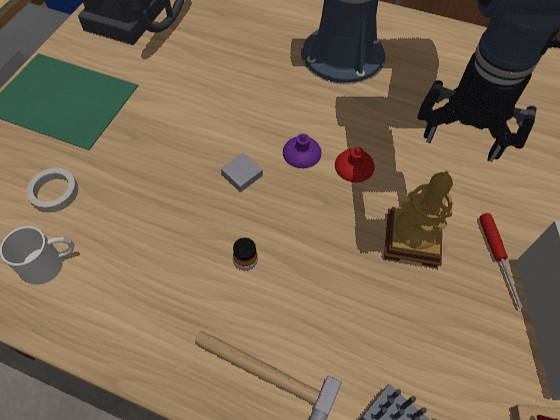

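The full stack stands at (425,215), jewel tip at 0.238 as it must be. The block (242,170) and jar (245,253) have not moved, and the gripper is clear. Handing in.

```bash
python3 -c "
from station import manip
print(manip.sign_off())"
```

```text
the job is handed in; nothing more can be done
None
```

The finial is stacked on the plinth in order (bowl, flower, wheel, jewel), with the jewel tip measured at 0.238 m as it should be and the block and jar unmoved; I handed it in at about 30 s, and sign-off returned no verdict.

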